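# Close and fasten the service hatch of a bench power supply

### The job

Swing the service hatch of the white bench power supply shut, then push its sprung quarter-turn stud in, turn it clockwise until it locks, and let go, so that the stud stays in and the hatch stays shut. Work the stud gently: feel for the catch instead of jamming the stud down on it or forcing the turn, and leave the other things on the bench where they are.

Things in the scene. Friction and masses are not known exactly. Their poses are not given: they have to be found in the camera images.
- unit: white bench power supply, fixed, 220 (x) x 260 (y) x 85 mm high, origin at the centre of its underside; its front (dial, display) looks to its -x, its top is level. An aluminium hatch, 152 (x) x 164 (y) x 4 mm, covers an opening in the top; its hinge line runs along the unit's y at x = +60, z = 85 mm; its free edge is near the front
- hatch (a joint): hatch angle in rad: 0 shut (lying flat on the top, its upper face 90 mm above the bench), growing as the free edge rises. Its hinge is stiff (0.22 N m of friction), so it stays where it is left; 1 to 5 N near the free edge moves it
- press_left (a point): point on the hatch's upper face, 120 mm from the hinge line and 55 mm to the +y side of the stud: a free place to press. The frame moves with the hatch (z is its outward normal)
- press_right (a point): the same on the -y side of the stud
- stud: the quarter-turn stud, in the hatch 120 mm from the hinge line, midway along y. Origin on its axis, level with the hatch's upper face when not pushed; z outward along the axis, y along its black wing. The wing is 32 mm long (y), 10 mm thick (x), 23 to 48 mm above the origin, on a thin round stem. Under the hatch the stem has a cross pin along y
- stud_grip (a point): the place to grip the stud: on its axis, 41 mm above its origin (7 mm below the wing's top), axes as stud. Fingertips 19 mm lower than this point stay clear of the hatch for the whole push (at most 17 mm)
- stud_push (a joint): how far the stud is pushed in, m: 0 fully out. A spring pushes it out with 2.5 N at 0, rising 0.2 N per mm; it is damped (1 N at 8 mm/s). Held too shallow it cannot turn past about 0.35 rad. Turned home and let go, it springs back about 2 mm into a notch of the catch and stays there, 1 to 13.5 mm in
- stud_turn (a joint): stud angle, rad: 0 as it starts (wing parallel to the hinge line), growing clockwise seen from above. A weak spring (up to 0.01 N m) turns it back unless something holds it. The locking notch lies between about 1.3 and 1.65 rad, where a hard stop ends the turn; aim for about 1.5
- catch: steel catch in the unit under the stud, origin at the unit's underside below the stud's axis (hatch shut). Its two hooks float at a height not given: the stud's pin gets under them somewhere from 3.3 to 15.3 mm of push, different at every start; a hard bottom follows 1.5 mm deeper. More than 12 N from the stud (beyond the stud's spring force) damages it
- tape_roll: bystander: small black roll of tape, 38 mm across, 14 mm high, lying on the unit's top beside the hatch; origin under its centre
- screwdriver: bystander: screwdriver, 170 mm long, lying on the bench beside the unit
- wrench: bystander: steel wrench, 160 mm long, lying on the bench beside the unit
- jar: bystander: small glass jar, 52 mm across, 65 mm high; origin under its centre
- meter: bystander: yellow hand multimeter, 140 x 75 x 32 mm, lying flat; origin under its centre
- screw_tray: bystander: grey divided tray, 120 x 90 x 30 mm; origin under its centre
- mug: bystander: blue mug, 76 mm across, 90 mm high; origin under its centre

How it is judged (in metres and radians):
On the way, in this order (a step that is already met when the one before it is completed fails the run):
1. the hatch is shut (value of joint hatch below 0.03 rad), for 0.1 s.
2. the stud is pushed in and turned home (value of joint stud_turn above 1.15 rad and value of joint stud_push above 0.0006 m and value of joint hatch below 0.03 rad), for 0.1 s.
At the end, for the whole second after the job is handed in: The hatch is shut (within 0.03 rad), the stud, let go and at rest, stays turned by more than 1.15 rad and pushed in by more than 0.6 mm: it is held by the catch (all of step 2 and velocity of joint stud_turn between -0.1 and 0.1 rad/s and velocity of joint stud_push between -0.005 and 0.005 m/s); the robot touches nothing.
It fails at once if the stud is jammed on the catch with more than 12 N (contact force between stud and catch above 12 N).
It fails at once if a bystander is shifted by more than 30 mm (distance of any of tape_roll, screwdriver, wrench, jar, meter, screw_tray, mug from where it was at the start of the episode above 0.03 m).
It also fails if it takes over 58 s, if anything falls off the work surface, if the arm or the gripper's body presses on something with over 40 N, if the wrist force passes 120 N, or if a joint passes its speed limit or range.

### The arm

A 7-joint arm with a two-finger parallel gripper is mounted at the origin on the work surface. World frame = base frame: x ahead of the robot, y to its left, z up, the work surface at z = 0. Lengths are in m, angles in degrees, forces in N, time in s.
With the tool pointing down it reaches from about 0.425 to 0.875 m from the base axis. Payload 4.7 kg.
Tool frame: the origin (TCP) lies midway between the tips of the shut fingers; the grasp point (between the pads) lies env.grip_point_offset behind it (env.grip_point_offset is the distance from the TCP to the grasp point, in m); x points along the fingers, y is the direction in which the jaws open and shut, and the axes are right-handed (so a half turn about x gives the same grasp; the last joint's range is limited). The gripper opens to 87 mm and grips with 3 to 60 N. Pads are 19 mm wide; open, the fingers measure 117 mm over their backs; the gripper's body (75 mm by 190 mm) begins 51 mm behind the grasp point.
Start: joints at [-71.557, 18.392, -4.016, 83.108, 1.295, 78.541, -3.26], TCP at [0.197, 0.619, 0.223] pointing down, gripper open.
Joint ranges: [-163.93, 163.93], [-17.29, 119.83], [-79.2, 71.16], [3.27, 140.29], [-89.18, 269.18], [5.43, 117.66], [-154.24, 154.24]. Speed limits (degrees/s): [147.25, 147.25, 180, 180, 180, 180, 180].

### API

Orientations are given as [roll, pitch, yaw] about the fixed x, y, z axes, in that order (R = Rz(yaw) Ry(pitch) Rx(roll)).
In Python, from cell import readout, read_camera, camera_params, sign_off, spot_in, pinpoint, env gives the robot as it stands.
- The arm moves only by the shell command python3 -m pendant 'ROWS' [OPENING] [FORCE]. ROWS is a JSON object of lists of equal length, an entry for each row: "xyz": the shift along the world's x, y, z in m, a list of three; "turn": the turn about the world's z in rad. A call has 1 to 10 rows; each row shifts and turns the pose as measured when the row begins; what a row does not reach is not made up. A row lasts 1/8 s, in which the tool goes at most 62.5 mm and 10.7 degrees, less where a joint would pass 70% of its speed; a pose out of reach is approached as far as the arm can. A call is refused whole if a number of a shift passes 0.0625 or a number of a turn 0.188, either way. A call with a gripper value outside its range is refused whole. OPENING is the opening, from 0 (shut) to 1 (fully open), set as the call begins (- or left out, the last holds). The fingers move at their own pace and stop on an object; FORCE is the grip in N (left out, the last holds). Time passes only in rows, so rows that do not move let the fingers close. It gives the time, the measured TCP pose, the force and the opening at its end, in the units of the state.
- readout.get_obs(): the state, without advancing time (a new reading comes with each control period).
- read_camera(name): name is "scene" or "top" or "wrist"; returns the picture (420x560x3 uint8, red, green, blue); there is no depth.
- camera_params(name): a dict with "fx", "fy", "cx", "cy" (pixels), "rvec" (rotation vector, rad) and "tvec" (3), from world to camera coordinates, as OpenCV has them; the wrist camera has in their place "hand_eye" (4x4, takes a point from camera to tool coordinates, whose origin is the TCP and whose axes are the tool frame's). Camera axes: x right, y down, z forward; pixel columns grow to the right and rows downward; lengths in m; the calibration is good to about 2 mm. The wrist camera is an equidistant fisheye: a pixel r from the principal point sees the ray r / f radians off the axis. A picture is of the moment at which its call begins: read the wrist's pose just before it. camera_params takes no time and is no camera call.
- sign_off(): hands the job in, once; it reports no verdict.
Trained networks look in the newest picture that a camera, given by its name, has taken for a name from the list of things; names that differ only in an ending like _2 or _b are one class to them, and where a whole thing is asked for, a point or a joint stands for the part that bears it (a point fixed in the world has none). Each returns a list of dicts, best first, with "score" (0 to 1); they miss things now and then, are a little off and sometimes report something else, mostly with a low value. They report only what shows in the picture. A call takes as long as a camera call.
- spot_in(camera, name): "at" ([x, y, z] in m, in the coordinates of the camera as it stood for that picture, good to about 4 mm: the middle of the surface that is visible of it).
- pinpoint(camera, name): "at" ([x, y, z] in m, in the coordinates of the camera as it stood for that picture, good to about 4 mm: a listed point, or the origin of a listed thing).
The state is a dict: "time_s": time; "qpos": joint angles; "joint_velocities": joint speeds; "effort": joint torques, N m; "tool_pos": TCP position; "tool_rot": TCP orientation; "force": force on the tool from outside, world axes, zero at the start; "wrist_torque": the same for the moment, N m; "grip_width": finger opening in m.
Only numpy, scipy, OpenCV 4.12 (cv2) and the standard library are available. Lean on these libraries where they do the work, as an engineer would, in place of code of your own. Each camera call takes 0.05 s, during which the arm holds its last target.

## Working session

There is one attempt and no reset: what is moved stays moved. The work goes in short steps, Python scripts to look and compute and a shell command to move; the robot and the scene stay as the last step left them, time stands still between calls to the robot, and variables do not carry over. Pictures are saved under pics/ and viewed, and the job is handed in when it is done.

```bash
ls; mkdir -p pics; cat > h.py <<'E'
import numpy as np, cv2
from scipy.spatial.transform import Rotation as R
from cell import *
def snap(cam,fn):
    s=readout.get_obs(); im=read_camera(cam); cv2.imwrite('pics/'+fn,cv2.cvtColor(np.asarray(im),cv2.COLOR_RGB2BGR)); return s
def toolT(s):
    T=np.eye(4); T[:3,:3]=R.from_euler('xyz',s['tool_rot'],degrees=True).as_matrix(); T[:3,3]=s['tool_pos']; return T
def c2w(cam,p,s=None):
    c=camera_params(cam); p=np.array(p)
    if cam=='wrist':
        return (toolT(s)@np.array(c['hand_eye'])@np.r_[p,1])[:3]
    Rm=cv2.Rodrigues(np.array(c['rvec'],float))[0]
    return Rm.T@(p-np.array(c['tvec']).ravel())
def look(cam,names,s=None,fn=pinpoint,n=2):
    for nm in names:
        for d in fn(cam,nm)[:n]:
            print(cam,fn.__name__,nm,round(d['score'],2),np.round(c2w(cam,d['at'],s),4),[k for k in d if k not in('at','score')])
E
python3 - <<'E'
from h import *
s=snap('scene','s0.png');snap('top','t0.png')
print({k:np.round(v,3) for k,v in s.items()}, env.grip_point_offset)
for c in('scene','top'): look(c,['unit','stud','stud_grip','press_left','press_right','catch','tape_roll'])
E
```

```text
pics
{'time_s': np.float64(0.0), 'qpos': array([-71.558,  18.44 ,  -4.017,  83.174,   1.294,  78.539,  -3.26 ]), 'joint_velocities': array([ 0.088,  0.006,  0.017, -0.023, -0.064, -0.1  ,  0.02 ]), 'effort': array([ 0.0000e+00, -4.9129e+01, -4.0400e-01, -3.1253e+01, -6.4000e-02,
        4.4000e-02,  0.0000e+00]), 'tool_pos': array([0.197, 0.619, 0.221]), 'tool_rot': array([ -87.754,   89.892, -105.386]), 'force': array([-0.025,  0.289, -0.235]), 'wrist_torque': array([ 0.018, -0.016,  0.018]), 'grip_width': np.float64(0.087)} 0.0187
scene call unit 0.57 [ 0.5807  0.0634 -0.0044] []
scene call stud 0.48 [0.5338 0.0625 0.1388] []
scene call stud_grip 0.44 [0.5434 0.0663 0.1761] []
scene call press_left 0.69 [0.5417 0.1183 0.1394] []
scene call press_right 0.64 [0.528  0.0145 0.1426] []
scene call press_right 0.42 [0.7392 0.2491 0.0032] []
scene call tape_roll 0.45 [0.5794 0.1699 0.0823] []
top call unit 0.67 [0.5836 0.0598 0.0066] []
top call stud 0.7 [0.5366 0.0613 0.1422] []
top call stud_grip 0.65 [0.5562 0.0619 0.1781] []
top call press_left 0.8 [0.5457 0.1225 0.1448] []
top call press_left 0.24 [ 0.7446  0.247  -0.0011] []
top call press_right 0.83 [0.529  0.008  0.1435] []
top call press_right 0.51 [ 0.5739 -0.1178 -0.002 ] []
top call catch 0.56 [0.5227 0.0634 0.0017] []
top call tape_roll 0.64 [0.5818 0.168  0.085 ] []
top call tape_roll 0.2 [0.5455 0.1194 0.1442] []
```

View pics/s0.png

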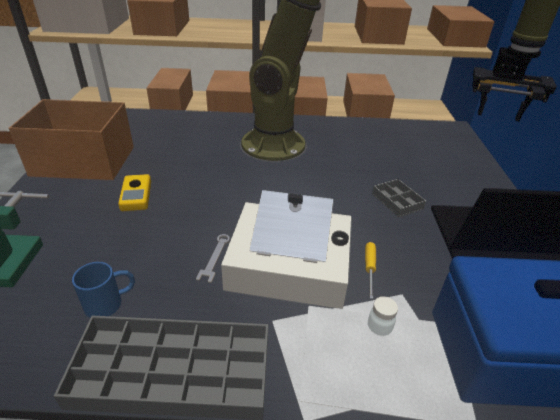

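View pics/t0.png

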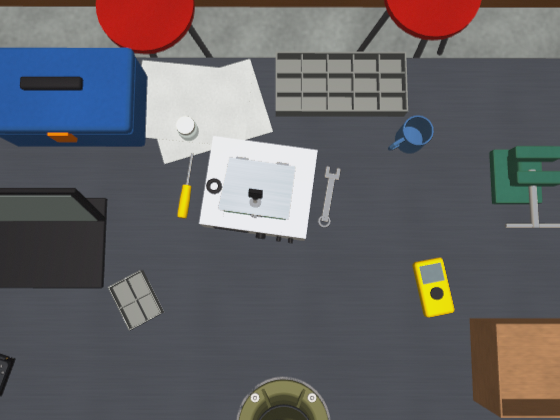

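```bash
python3 - <<'E'
from h import *
import numpy as np
c=camera_params('top');print({k:np.round(v,3) for k,v in c.items()})
read_camera('top'); read_camera('scene')
look('top',['mug','jar','meter','screw_tray'],n=1)
L=np.array([.5437,.120,.142]);Rr=np.array([.5285,.0112,.143]);d=L-Rr;print(np.degrees(np.arctan2(-d[0],d[1])),np.linalg.norm(d))
E
```

```text
{'fx': np.float64(519.276), 'fy': np.float64(519.276), 'cx': np.float64(277.339), 'cy': np.float64(210.236), 'rvec': array([ 2.158, -2.157,  0.144]), 'tvec': array([0.013, 0.532, 1.277])}
top call mug 0.84 [ 0.7265 -0.333   0.0015] []
top call jar 0.78 [0.7425 0.2435 0.0021] []
top call meter 0.64 [ 0.3404 -0.3786  0.0025] []
top call screw_tray 0.58 [0.312  0.3665 0.0008] []
-7.953081971438409 0.10986118513833718
```

```bash
python3 - <<'E'
from h import *
s=readout.get_obs();print(np.round(toolT(s),3)); print(np.round(camera_params('wrist')['hand_eye'],3),{k:v for k,v in camera_params('wrist').items() if k!='hand_eye'})
E
```

```text
[[ 0.     0.303  0.953  0.197]
 [ 0.     0.953 -0.303  0.619]
 [-1.     0.     0.     0.223]
 [ 0.     0.     0.     1.   ]]
[[ 0.001 -0.24   0.971 -0.162]
 [ 1.     0.    -0.001 -0.   ]
 [ 0.     0.971  0.24  -0.065]
 [ 0.     0.     0.     1.   ]] {'fx': 325.19226210127806, 'fy': 325.19226210127806, 'cx': 277.7574517111042, 'cy': 209.8817775578775}
```

```bash
python3 -m pendant '{"xyz":[[0.03,-0.05,0],[0.03,-0.05,0],[0.03,-0.05,0],[0.03,-0.05,0],[0.03,-0.05,0],[0.03,-0.05,0],[0.03,-0.05,0],[0.03,-0.05,0],[0.03,-0.05,0],[0.03,-0.05,0]],"turn":[-0.14,-0.14,-0.14,-0.14,-0.14,-0.14,-0.14,-0.14,-0.14,-0.14]}' 0 20
```

```text
time_s: 2.35
tool_pos: [0.5001, 0.1077, 0.2239]
tool_rot: [137.5, 89.4, 37.7]
force: [0.7, -0.1, 0.4]
grip_width: 0.0017
```

```bash
python3 - <<'E'
from h import *
s=snap('wrist','w0.png');T=toolT(s);print(np.round(T,3),s['qpos'])
look('wrist',['stud','stud_grip','press_left','press_right','unit'],s)
E
```

```text
[[ 0.008  0.985 -0.171  0.5  ]
 [ 0.006 -0.171 -0.985  0.108]
 [-1.     0.007 -0.007  0.224]
 [ 0.     0.     0.     1.   ]] [-40.67406717   0.42388158  26.01589804 103.69001272  -0.42603082
  75.39666186 -24.42564215]
wrist call press_left 0.92 [0.5415 0.1216 0.143 ] []
wrist call unit 0.84 [0.5832 0.0585 0.0008] []
```

View pics/w0.png

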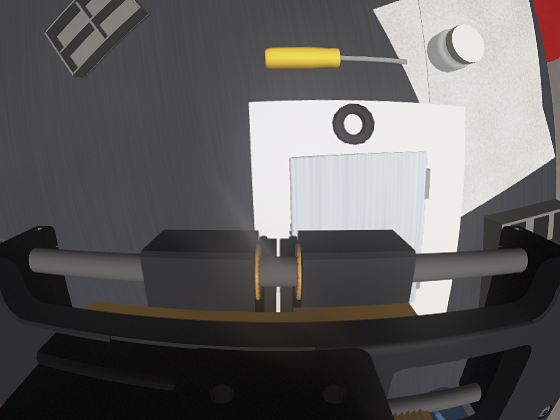

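```bash
python3 -m pendant '{"xyz":[[0.018,0.007,-0.02],[0.019,0.007,-0.03],[0,0,-0.01],[0,0,-0.006],[0,0,-0.008]],"turn":[0,0,0,0,0]}' 0 20
```

```text
time_s: 3.28
tool_pos: [0.5339, 0.1333, 0.1493]
tool_rot: [151.4, 89.3, 52.8]
force: [-0.2, -0.1, -0.4]
grip_width: 0.0005
```

```bash
python3 -m pendant '{"xyz":[[0.003,-0.011,0],[0,0,-0.006],[-0.002,0,-0.008],[-0.002,0,-0.008],[-0.001,0,-0.008]],"turn":[0,0,0,0,0]}'
```

```text
time_s: 3.9
tool_pos: [0.5321, 0.1212, 0.1193]
tool_rot: [148.0, 89.1, 49.4]
force: [0.4, -0.1, 0.1]
grip_width: 0.0005
```

```bash
python3 - <<'E'
from h import *
s=snap('scene','s1.png'); print(s['force'],s['wrist_torque'],s['tool_pos'])
look('scene',['stud','press_left','press_right'])
im=cv2.imread('pics/s1.png')[150:330,180:420];cv2.imwrite('pics/s1c.png',cv2.resize(im,None,fx=3,fy=3))
E
```

```text
[ 0.44885101 -0.07551793  0.05566618] [-0.17778749  0.10642404  0.03262959] [0.53214312 0.12118953 0.11931984]
scene call stud 0.54 [0.5254 0.0649 0.1153] []
scene call press_left 0.83 [0.5328 0.1224 0.1124] []
scene call press_left 0.43 [0.5259 0.0673 0.1152] []
scene call press_right 0.96 [0.5168 0.0153 0.1199] []
```

View pics/s1c.png

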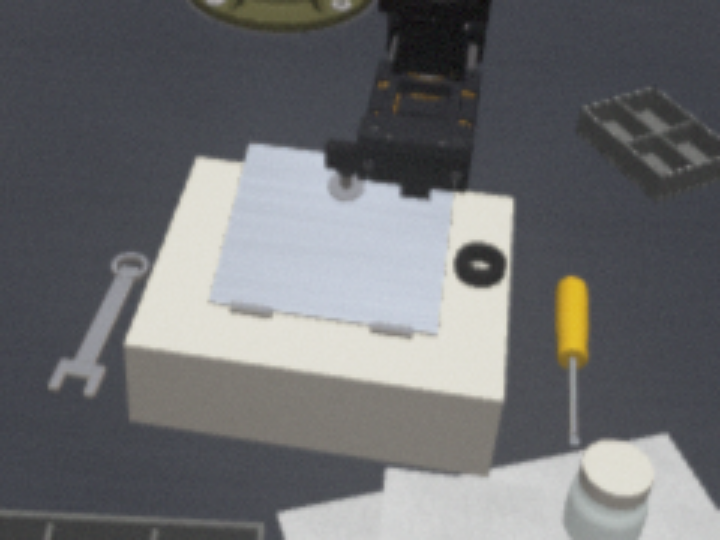

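The hatch is going down under the fingertips: the crop shows the fingers on its +y side, and the stud is down to about z = 0.115. I'll keep pressing.

```bash
python3 -m pendant '{"xyz":[[-0.001,0,-0.008],[0,0,-0.008],[0,0,-0.006],[0,0,-0.004]],"turn":[0,0,0,0]}'; python3 -m pendant '{"xyz":[[0,0,-0.003],[0,0,-0.002]],"turn":[0,0]}'
```

```text
time_s: 4.6
tool_pos: [0.5317, 0.1214, 0.0925]
tool_rot: [145.9, 89.0, 47.3]
force: [0.2, 0.7, 0.8]
grip_width: 0.0004
time_s: 4.85
tool_pos: [0.5317, 0.1214, 0.0902]
tool_rot: [151.8, 89.1, 53.1]
force: [-8.5, -1.8, 20.0]
grip_width: 0.0006
```

```bash
python3 -m pendant '{"xyz":[[0,0,-0.001],[0,0,0.01],[0,0,0.03],[0,0,0.05],[-0.03,0.04,0.03],[-0.03,0.04,0.0],[0,0,0],[0,0,0]],"turn":[0,0,0,0,0,0,0,0]}' 0.5 ; python3 - <<'E'
from h import *
s=snap('wrist','w1.png');T=toolT(s);print(np.round(T,3),np.round(s['qpos'],1))
N=['stud','stud_grip','press_left','press_right','unit']
look('wrist',N,s,n=1)
snap('top','t1.png');look('top',N,n=1)
snap('scene','s2.png');look('scene',N,n=1)
E
```

```text
time_s: 5.85
tool_pos: [0.4712, 0.2023, 0.2167]
tool_rot: [145.8, 88.8, 47.0]
force: [-0.3, 0.2, 0.2]
grip_width: 0.0436
[[ 0.014  0.988 -0.154  0.471]
 [ 0.015 -0.154 -0.988  0.202]
 [-1.     0.012 -0.017  0.217]
 [ 0.     0.     0.     1.   ]] [-47.1   0.5  21.5 104.5  -0.6  74.  -34.3]
wrist call unit 0.51 [0.5784 0.1644 0.0845] []
top call stud 0.38 [0.5249 0.068  0.1342] []
top call stud_grip 0.61 [0.5257 0.0712 0.1332] []
top call press_left 0.93 [0.5323 0.1234 0.0941] []
top call press_right 0.78 [0.5182 0.0114 0.0925] []
top call unit 0.79 [0.5847 0.059  0.0021] []
scene call stud 0.72 [0.5183 0.0714 0.0904] []
scene call stud_grip 0.47 [0.5169 0.0707 0.1273] []
scene call press_right 0.84 [0.5128 0.0158 0.0935] []
scene call unit 0.57 [ 0.5789  0.0657 -0.0077] []
```

View pics/w1.png

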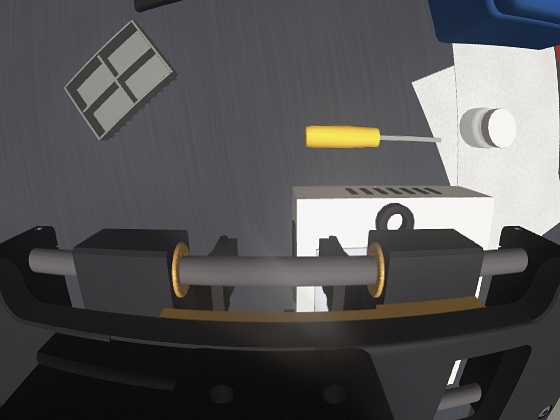

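View pics/s2.png

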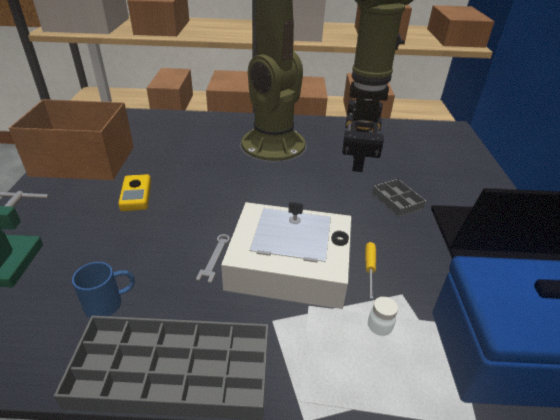

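```bash
python3 -m pendant '{"xyz":[[0.01,-0.05,0],[0.01,-0.05,0],[0.01,-0.05,0],[0.01,-0.05,0],[0.01,-0.04,0],[0,0,0],[0,0,0]],"turn":[0,0,0,0,0,0,0]}' ; python3 - <<'E'
from h import *
s=snap('wrist','w2.png');T=toolT(s);print(np.round(T,3),np.round(s['qpos'],1))
N=['stud','stud_grip','press_left','press_right','unit','tape_roll']
look('wrist',N,s,n=1)
E
```

```text
time_s: 7.62
tool_pos: [0.521, -0.0427, 0.2171]
tool_rot: [143.5, 88.7, 45.0]
force: [-0.2, 1.2, 0.2]
grip_width: 0.0437
[[ 0.016  0.989 -0.149  0.521]
 [ 0.016 -0.149 -0.989 -0.043]
 [-1.     0.014 -0.018  0.217]
 [ 0.     0.     0.     1.   ]] [-32.7   1.8  36.2 103.4  -2.1  74.3  -4.5]
wrist call stud 0.97 [0.5238 0.0647 0.0923] []
wrist call stud_grip 0.71 [0.5227 0.0667 0.126 ] []
wrist call press_left 0.89 [0.5244 0.1226 0.0931] []
wrist call press_right 0.76 [0.5151 0.0145 0.0913] []
wrist call unit 0.83 [0.5802 0.0586 0.0006] []
```

View pics/w2.png

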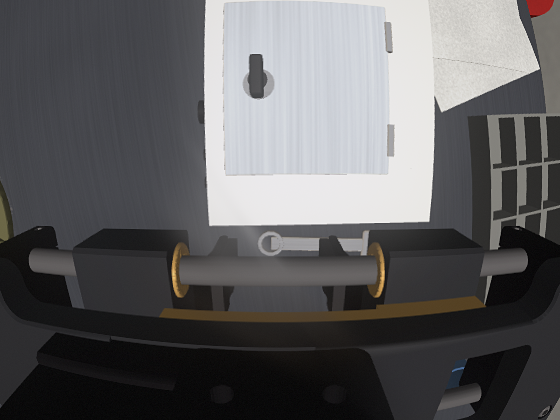

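```bash
cat >> h.py <<'E'
def projw(P,s):
    c=camera_params('wrist'); T=toolT(s)@np.array(c['hand_eye']); Pc=(np.array(P)-T[:3,3])@T[:3,:3]
    rho=np.hypot(Pc[:,0],Pc[:,1]);th=np.arctan2(rho,Pc[:,2]);k=c['fx']*th/rho
    return np.c_[c['cx']+k*Pc[:,0],c['cy']+k*Pc[:,1]]
def proj(cam,P,s=None):
    if cam=='wrist': return projw(P,s)
    c=camera_params(cam);K=np.array([[c['fx'],0,c['cx']],[0,c['fy'],c['cy']],[0,0,1]],float)
    return cv2.projectPoints(np.array(P,float),np.array(c['rvec'],float),np.array(c['tvec'],float),K,None)[0][:,0]
def overlay(cam,fn,out,x,y,yaw,s=None,push=0,turn=0,z0=.09,box=None,f=4):
    im=cv2.imread('pics/'+fn); im=cv2.resize(im,None,fx=f,fy=f,interpolation=cv2.INTER_CUBIC)
    Y=np.radians(yaw)
    def W(pts,a): 
        c,sn=np.cos(a),np.sin(a); p=np.array(pts,float); return np.c_[x+c*p[:,0]-sn*p[:,1],y+sn*p[:,0]+c*p[:,1],p[:,2]]
    a=Y-turn
    for z,col in((z0+.048-push,(0,0,255)),(z0+.023-push,(0,160,255))):
        q=W([[-.005,-.016,z],[.005,-.016,z],[.005,.016,z],[-.005,.016,z]],a)
        cv2.polylines(im,[((proj(cam,q,s)+.5)*f).astype(int)],True,col,1)
    q=W([[-.032,-.082,z0],[.12,-.082,z0],[.12,.082,z0],[-.032,.082,z0]],Y)
    cv2.polylines(im,[((proj(cam,q,s)+.5)*f).astype(int)],True,(0,255,0),1)
    q=W([[-.05,-.13,.085],[.17,-.13,.085],[.17,.13,.085],[-.05,.13,.085]],Y)
    cv2.polylines(im,[((proj(cam,q,s)+.5)*f).astype(int)],True,(255,0,255),1)
    if box: im=im[box[1]*f:box[3]*f,box[0]*f:box[2]*f]
    cv2.imwrite('pics/'+out,im)
E
python3 - <<'E'
from h import *
s=readout.get_obs()
overlay('wrist','w2.png','o1.png',.5225,.0660,-8,s,box=(190,0,450,190),f=3)
overlay('top','t1.png','o2.png',.5225,.0660,-8,box=(190,120,330,250),f=4)
E
```

```text
(no output)
```

View pics/o1.png

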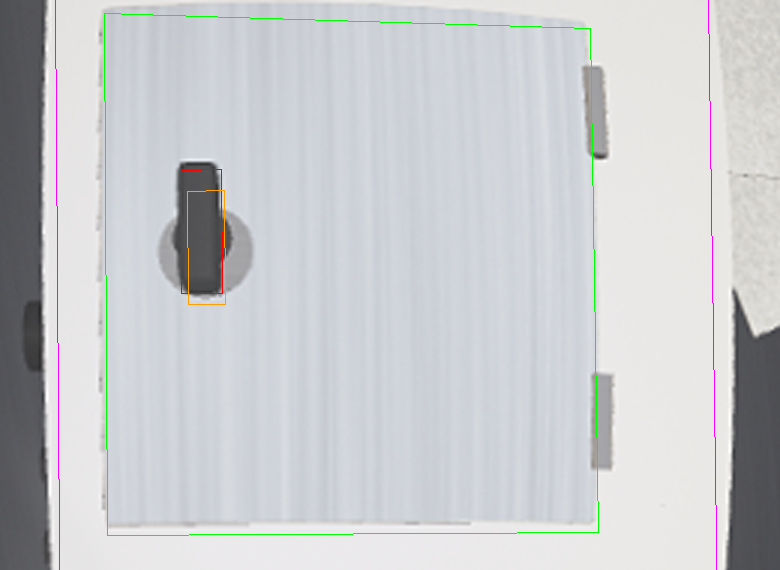

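View pics/o2.png

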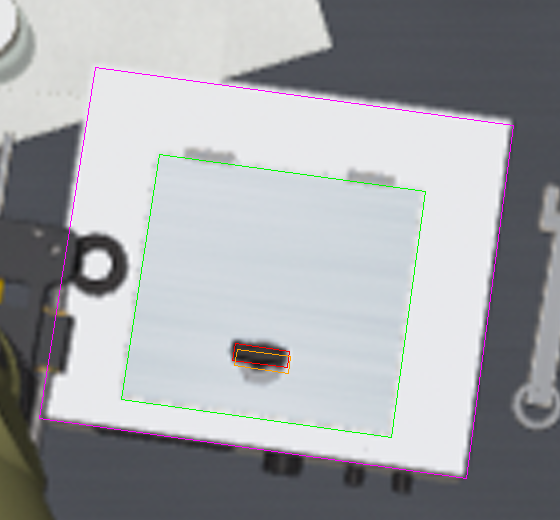

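```bash
python3 -m pendant '{"xyz":[[-0.02,0.01,-0.02],[-0.02,0.01,-0.02],[0,0,0],[0,0,0]],"turn":[0.01,0,0,0]}' ; python3 - <<'E'
from h import *
s=snap('wrist','w3.png');T=toolT(s);print(np.round(T,3))
look('wrist',['stud','stud_grip','press_left','press_right','unit'],s,n=1)
overlay('wrist','w3.png','o3.png',.522,.0675,-8,s,box=(240,0,500,190),f=3)
E
```

```text
time_s: 8.48
tool_pos: [0.4816, -0.0213, 0.1775]
tool_rot: [136.9, 88.6, 39.1]
force: [0.1, -0.0, -0.1]
grip_width: 0.0434
[[ 0.019  0.991 -0.136  0.482]
 [ 0.016 -0.136 -0.991 -0.021]
 [-1.     0.017 -0.018  0.177]
 [ 0.     0.     0.     1.   ]]
wrist call stud 0.74 [0.5237 0.064  0.0919] []
wrist call stud_grip 0.7 [0.5203 0.0678 0.129 ] []
wrist call press_left 0.97 [0.5275 0.1207 0.0928] []
wrist call press_right 0.85 [0.5155 0.014  0.0904] []
wrist call unit 0.69 [0.5827 0.0579 0.0015] []
```

View pics/o3.png

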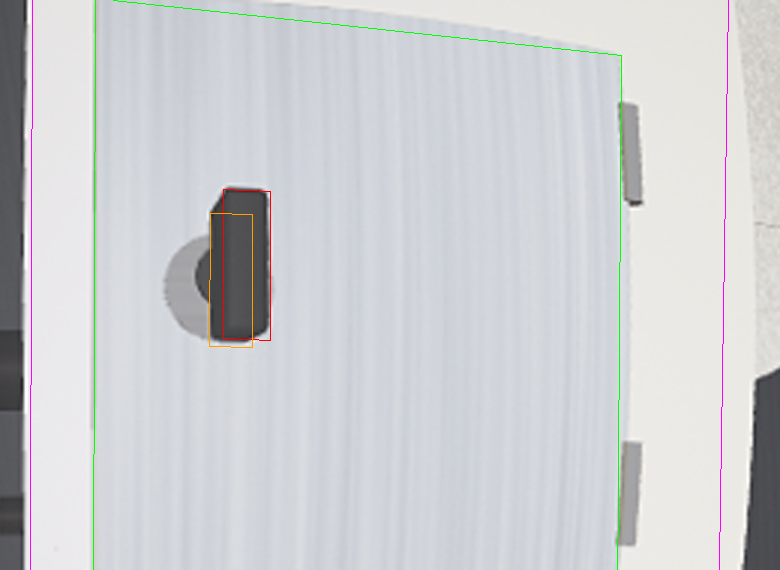

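```bash
python3 -m pendant '{"xyz":[[0.02,0.045,0],[0.0205,0.0445,0],[0,0,0],[0,0,0]],"turn":[0,0,0,0]}'
```

```text
time_s: 9.28
tool_pos: [0.524, 0.0686, 0.1778]
tool_rot: [134.3, 88.6, 36.3]
force: [-0.0, -0.7, 0.1]
grip_width: 0.0433
```

Now lower to the grip height (TCP z = 0.112).

```bash
python3 -m pendant '{"xyz":[[-0.0015,0,-0.03],[0,0,-0.025],[0,0,-0.01],[0,0,0]],"turn":[0,0,0,0]}'; python3 - <<'E'
from h import *
s=snap('scene','s3.png');T=toolT(s);print(np.round(T,4),np.degrees(np.arctan2(T[1,1],T[0,1])),s['force'])
im=cv2.imread('pics/s3.png')[130:290,200:400];cv2.imwrite('pics/s3c.png',cv2.resize(im,None,fx=3.5,fy=3.5))
E
```

```text
time_s: 9.78
tool_pos: [0.5228, 0.0646, 0.1127]
tool_rot: [132.7, 88.4, 34.3]
force: [0.3, 0.7, -0.6]
grip_width: 0.0438
[[ 0.0227  0.9891 -0.1457  0.5228]
 [ 0.0155 -0.1461 -0.9891  0.0646]
 [-0.9996  0.0202 -0.0186  0.1127]
 [ 0.      0.      0.      1.    ]] -8.402929868603323 [ 0.3037584   0.70409816 -0.56582378]
```

View pics/s3c.png

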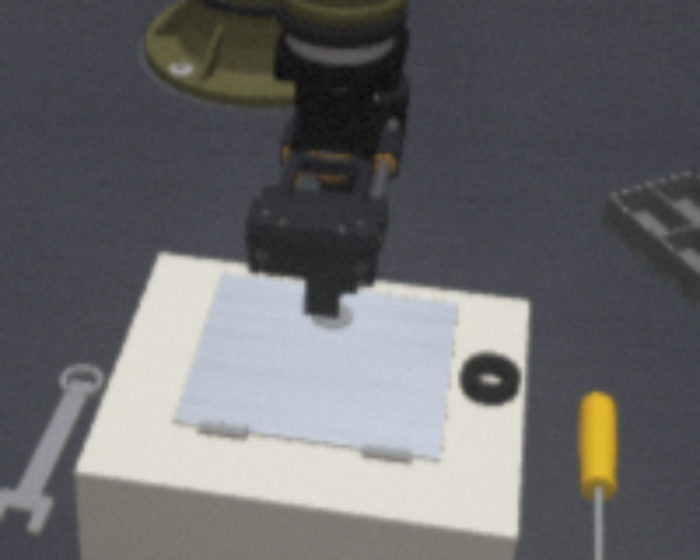

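```bash
python3 -m pendant '{"xyz":[[0,0.0032,0],[0,0,0],[0,0,0]],"turn":[0,0,0]}';  python3 -m pendant '{"xyz":[[0,0,0],[0,0,0],[0,0,0],[0,0,0]],"turn":[0,0,0,0]}' 0 12
```

```text
time_s: 10.2
tool_pos: [0.5248, 0.0682, 0.1156]
tool_rot: [130.5, 88.1, 32.1]
force: [-0.1, 0.5, -0.5]
grip_width: 0.0436
time_s: 10.7
tool_pos: [0.5235, 0.0686, 0.1156]
tool_rot: [134.4, 88.3, 36.0]
force: [-9.5, 1.9, 3.2]
grip_width: 0.0114
```

```bash
python3 -m pendant '{"xyz":[[-0.001,0,0],[0,0,0],[0,0,0]],"turn":[0,0,0]}'; python3 - <<'E'
from h import *
for i in range(4):
    s=readout.get_obs();print(np.round(s['tool_pos'],4),np.round(s['force'],2),np.round(s['wrist_torque'],3)); read_camera('scene')
E
```

```text
time_s: 11.08
tool_pos: [0.5224, 0.0688, 0.1159]
tool_rot: [135.1, 88.3, 36.7]
force: [-1.7, 0.6, 0.3]
grip_width: 0.0104
[0.5224 0.0688 0.1159] [-1.75  0.56  0.35] [-0.07   0.43   0.043]
[0.5224 0.0688 0.1158] [-1.12  0.34  2.18] [-0.077  0.46   0.044]
[0.5224 0.0688 0.1159] [-1.08 -0.05  1.6 ] [-0.093  0.428  0.018]
[0.5224 0.0688 0.1158] [-1.06  0.44  1.98] [-0.014  0.451 -0.   ]
```

```bash
python3 -m pendant '{"xyz":[[0,0,-0.001],[0,0,-0.001],[0,0,-0.001]],"turn":[0,0,0]}'; python3 -m pendant '{"xyz":[[0,0,-0.001]],"turn":[0]}'
```

```text
time_s: 11.65
tool_pos: [0.5224, 0.0688, 0.1131]
tool_rot: [135.4, 88.3, 37.0]
force: [-0.9, 0.4, 3.3]
grip_width: 0.0102
time_s: 11.78
tool_pos: [0.5224, 0.0688, 0.1121]
tool_rot: [135.3, 88.3, 37.0]
force: [-2.0, -0.0, 3.4]
grip_width: 0.0097
```

```bash
for i in 1; do python3 -m pendant '{"xyz":[[0,0,-0.0005],[0,0,-0.0005],[0,0,-0.0005]],"turn":[0,0,0]}'; python3 -m pendant '{"xyz":[[0,0,-0.0005],[0,0,-0.0005]],"turn":[0,0]}';python3 -m pendant '{"xyz":[[0,0,-0.0005],[0,0,-0.0005]],"turn":[0,0]}'; done
```

```text
time_s: 12.15
tool_pos: [0.5225, 0.0688, 0.1107]
tool_rot: [135.6, 88.3, 37.2]
force: [-3.3, 0.1, 7.2]
grip_width: 0.0102
time_s: 12.4
tool_pos: [0.5225, 0.0688, 0.1107]
tool_rot: [136.6, 88.3, 38.2]
force: [-2.6, -0.1, 6.8]
grip_width: 0.0099
time_s: 12.65
tool_pos: [0.5225, 0.0688, 0.1108]
tool_rot: [137.5, 88.2, 39.1]
force: [-3.0, -0.7, 6.8]
grip_width: 0.0099
```

```bash
cat > st.py <<'E'
from h import *
s=readout.get_obs();T=toolT(s);print('z',np.round(s['tool_pos'],4),'head',round(np.degrees(np.arctan2(T[1,1],T[0,1])),1),'tz',np.round(s['wrist_torque'],3),'F',np.round(s['force'],1),'q7',round(s['qpos'][6],1))
E
python3 st.py; python3 -m pendant '{"xyz":[[0,0,0.0006],[0,0,0]],"turn":[0,0]}';python3 st.py; python3 -m pendant '{"xyz":[[0,0,0],[0,0,0],[0,0,0]],"turn":[-0.08,-0.08,-0.08]}';python3 st.py;  python3 -m pendant '{"xyz":[[0,0,0],[0,0,0]],"turn":[-0.08,-0.08]}';python3 st.py
```

```text
z [0.5225 0.0688 0.1108] head -8.4 tz [-0.174  0.905 -0.004] F [-3.  -0.7  6.8] q7 -13.7
time_s: 12.9
tool_pos: [0.5224, 0.0688, 0.1113]
tool_rot: [137.7, 88.2, 39.3]
force: [-1.7, -0.5, 3.1]
grip_width: 0.01
z [0.5224 0.0688 0.1113] head -8.4 tz [-0.143  0.613  0.017] F [-1.7 -0.5  3.1] q7 -13.8
time_s: 13.28
tool_pos: [0.5224, 0.0688, 0.1109]
tool_rot: [137.7, 88.3, 25.1]
force: [-1.7, -0.5, 2.4]
grip_width: 0.0099
z [0.5224 0.0688 0.1109] head -22.6 tz [-0.086  0.565  0.004] F [-1.7 -0.5  2.4] q7 -28.4
time_s: 13.52
tool_pos: [0.5224, 0.0688, 0.1108]
tool_rot: [137.6, 88.3, 15.5]
force: [-1.6, -0.1, 3.9]
grip_width: 0.0102
z [0.5224 0.0688 0.1108] head -32.1 tz [-0.041  0.701 -0.053] F [-1.6 -0.1  3.9] q7 -38.1
```

```bash
python3 -m pendant '{"xyz":[[0,0,0.0003],[0,0,0],[0,0,0]],"turn":[-0.08,-0.08,-0.08]}';python3 st.py;  python3 -m pendant '{"xyz":[[0,0,0],[0,0,0]],"turn":[-0.08,-0.08]}';python3 st.py
```

```text
time_s: 13.9
tool_pos: [0.5224, 0.0688, 0.1108]
tool_rot: [137.4, 88.3, 1.2]
force: [-2.0, 0.6, 3.7]
grip_width: 0.01
z [0.5224 0.0688 0.1108] head -46.3 tz [-0.06   0.623  0.03 ] F [-2.   0.6  3.7] q7 -52.7
time_s: 14.15
tool_pos: [0.5224, 0.0688, 0.1108]
tool_rot: [137.7, 88.3, -8.1]
force: [-1.9, -0.2, 3.7]
grip_width: 0.0103
z [0.5224 0.0688 0.1108] head -55.8 tz [0.016 0.75  0.012] F [-1.9 -0.2  3.7] q7 -62.4
```

```bash
python3 -m pendant '{"xyz":[[0,0,0],[0,0,0],[0,0,0],[0,0,0]],"turn":[-0.08,-0.08,-0.08,-0.08]}';python3 st.py;  python3 -m pendant '{"xyz":[[0,0,0],[0,0,0],[0,0,0]],"turn":[-0.08,-0.08,-0.08]}';python3 st.py;  python3 -m pendant '{"xyz":[[0,0,0],[0,0,0]],"turn":[-0.08,-0.02]}';python3 st.py
```

```text
time_s: 14.65
tool_pos: [0.5224, 0.0688, 0.1108]
tool_rot: [138.0, 88.3, -26.7]
force: [-1.9, -0.2, 4.0]
grip_width: 0.0101
z [0.5224 0.0688 0.1108] head -74.7 tz [0.033 0.688 0.043] F [-1.9 -0.2  4. ] q7 -81.7
time_s: 15.02
tool_pos: [0.5224, 0.0688, 0.1108]
tool_rot: [138.3, 88.3, -40.7]
force: [-2.1, -1.0, 4.1]
grip_width: 0.0098
z [0.5224 0.0688 0.1108] head -89.0 tz [0.015 0.693 0.029] F [-2.1 -1.   4.1] q7 -95.9
time_s: 15.28
tool_pos: [0.5224, 0.0688, 0.1108]
tool_rot: [138.4, 88.3, -46.5]
force: [-1.6, -0.4, 3.5]
grip_width: 0.0098
z [0.5224 0.0688 0.1108] head -94.9 tz [ 0.039  0.688 -0.005] F [-1.6 -0.4  3.5] q7 -101.8
```

```bash
python3 -m pendant '{"xyz":[[0,0,0.0005],[0,0,0.0005],[0,0,0.0005]],"turn":[0,0,0]}';python3 st.py;  python3 -m pendant '{"xyz":[[0,0,0.0005],[0,0,0]],"turn":[0,0]}';python3 st.py
```

```text
time_s: 15.65
tool_pos: [0.5223, 0.0688, 0.112]
tool_rot: [138.2, 88.3, -46.6]
force: [-1.8, -0.0, 2.5]
grip_width: 0.01
z [0.5223 0.0688 0.112 ] head -94.8 tz [ 0.068  0.567 -0.012] F [-1.8 -0.   2.5] q7 -101.8
time_s: 15.9
tool_pos: [0.5223, 0.0688, 0.1126]
tool_rot: [138.3, 88.3, -46.4]
force: [-1.7, -0.7, 2.5]
grip_width: 0.0102
z [0.5223 0.0688 0.1126] head -94.7 tz [0.088 0.594 0.034] F [-1.7 -0.7  2.5] q7 -101.8
```

```bash
python3 -m pendant '{"xyz":[[0,0,0.0005],[0,0,0.0003]],"turn":[0,0]}';python3 st.py; python3 -m pendant '{"xyz":[[0,0,0.0003],[0,0,0.0003]],"turn":[0,0]}';python3 st.py
```

```text
time_s: 16.15
tool_pos: [0.5223, 0.0688, 0.1134]
tool_rot: [138.4, 88.3, -46.3]
force: [-2.0, 0.3, 1.1]
grip_width: 0.0099
z [0.5223 0.0688 0.1134] head -94.7 tz [ 0.053  0.545 -0.011] F [-2.   0.3  1.1] q7 -101.8
time_s: 16.4
tool_pos: [0.5223, 0.0688, 0.114]
tool_rot: [138.4, 88.3, -46.3]
force: [-1.8, 0.0, 1.5]
grip_width: 0.0097
z [0.5223 0.0688 0.114 ] head -94.7 tz [0.084 0.454 0.042] F [-1.8  0.   1.5] q7 -101.8
```

```bash
python3 -m pendant '{"xyz":[[0,0,0.0003],[0,0,0.0003]],"turn":[0,0]}';python3 st.py; python3 -m pendant '{"xyz":[[0,0,0.0003],[0,0,0.0003]],"turn":[0,0]}';python3 st.py
```

```text
time_s: 16.65
tool_pos: [0.5223, 0.0688, 0.1146]
tool_rot: [138.3, 88.3, -46.4]
force: [-0.9, -0.0, 2.9]
grip_width: 0.0097
z [0.5223 0.0688 0.1146] head -94.7 tz [0.09  0.507 0.001] F [-0.9 -0.   2.9] q7 -101.8
time_s: 16.9
tool_pos: [0.5223, 0.0688, 0.1147]
tool_rot: [138.1, 88.3, -46.7]
force: [-0.3, 0.3, -0.5]
grip_width: 0.0103
z [0.5223 0.0688 0.1147] head -94.7 tz [ 0.206  0.213 -0.021] F [-0.3  0.3 -0.5] q7 -101.9
```

```bash
python3 -m pendant '{"xyz":[[0,0,0],[0,0,0],[0,0,0],[0,0,0]],"turn":[0,0,0,0]}' 0.5; python3 st.py; python3 -m pendant '{"xyz":[[0,0,0.015],[0,0,0.03],[0,0,0.04],[0,0,0.02],[0,0,0]],"turn":[0,0,0,0,0]}';python3 st.py
```

```text
time_s: 17.4
tool_pos: [0.523, 0.0686, 0.1149]
tool_rot: [139.7, 88.2, -45.0]
force: [0.9, -0.7, -0.3]
grip_width: 0.0401
z [0.523  0.0686 0.1149] head -94.7 tz [ 0.014  0.201 -0.024] F [ 0.9 -0.7 -0.3] q7 -101.9
time_s: 18.02
tool_pos: [0.5235, 0.068, 0.2271]
tool_rot: [144.4, 88.1, -40.4]
force: [0.3, -0.5, 0.1]
grip_width: 0.0434
z [0.5235 0.068  0.2271] head -94.8 tz [-0.012  0.18   0.008] F [ 0.3 -0.5  0.1] q7 -105.2
```

```bash
python3 -m pendant '{"xyz":[[0,-0.02,0],[0,-0.02,0],[0,-0.02,0],[0,-0.02,0],[0,-0.02,0],[0,-0.01,0],[0,0,-0.02],[0,0,-0.01],[0,0,0],[0,0,0]],"turn":[0.16,0.16,0.16,0.16,0.16,0.16,0.16,0.16,0.16,0]}'; python3 - <<'E'
from h import *
s=snap('wrist','w4.png');print(s['tool_pos'])
overlay('wrist','w4.png','o4.png',.522,.068,-8,s,push=.0015,turn=1.5,box=(190,0,450,190),f=3)
snap('top','t4.png');overlay('top','t4.png','o5.png',.5225,.0670,-8,push=.0015,turn=1.5,box=(190,120,330,250),f=4)
snap('scene','s4.png')
im=cv2.imread('pics/s4.png')[150:330,180:420];cv2.imwrite('pics/s4c.png',cv2.resize(im,None,fx=3,fy=3))
look('scene',['stud','press_left','press_right','tape_roll','stud_grip'],n=1)
look('wrist',['stud','press_left','press_right','tape_roll','stud_grip'],s,n=1)
E
```

```text
time_s: 19.27
tool_pos: [0.5186, -0.0464, 0.1898]
tool_rot: [148.4, 88.5, 48.7]
force: [0.3, -0.9, -0.0]
grip_width: 0.0434
[ 0.51856957 -0.0463848   0.18980906]
scene call stud 0.5 [0.5205 0.066  0.0903] []
scene call press_left 0.98 [0.5305 0.1243 0.0887] []
scene call press_right 0.81 [0.5146 0.0158 0.0912] []
scene call tape_roll 0.59 [0.578  0.1707 0.0794] []
scene call stud_grip 0.49 [0.5172 0.0713 0.127 ] []
wrist call stud 0.6 [0.5218 0.0658 0.0866] []
wrist call press_right 0.96 [0.5162 0.0118 0.0869] []
wrist call stud_grip 0.96 [0.5234 0.0664 0.1279] []
```

View pics/o4.png

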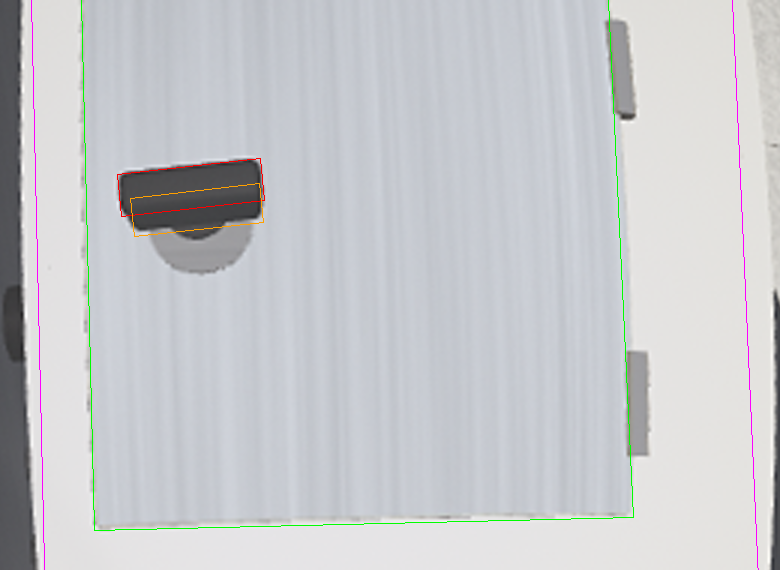

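View pics/s4c.png

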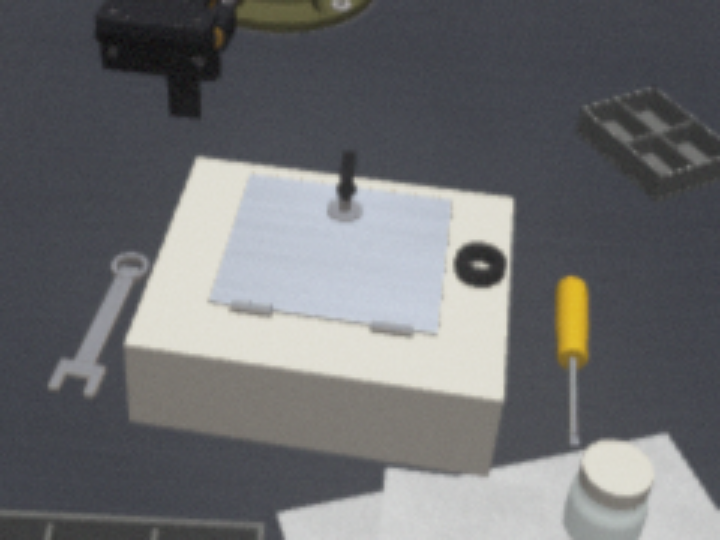

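View pics/t4.png

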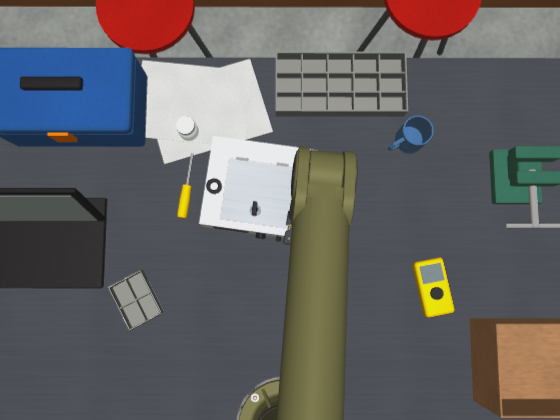

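```bash
python3 -m pendant '{"xyz":[[0,0,0],[0,0,0],[0,0,0],[0,0,0],[0,0,0],[0,0,0],[0,0,0],[0,0,0]],"turn":[0,0,0,0,0,0,0,0]}'; python3 - <<'E'
from h import *
s=snap('wrist','w5.png');snap('scene','s5.png')
a=cv2.imread('pics/s4.png').astype(int);b=cv2.imread('pics/s5.png').astype(int)
print(abs(a-b)[190:235,270:320].max(), abs(a-b)[190:235,270:320].mean())
overlay('wrist','w5.png','o6.png',.522,.068,-8,s,push=.0012,turn=1.5,box=(190,0,450,190),f=3)
E
```

```text
time_s: 20.92
tool_pos: [0.5191, -0.0462, 0.1907]
tool_rot: [146.6, 88.5, 46.9]
force: [-0.4, -0.6, -0.1]
grip_width: 0.0437
10 1.7597037037037038
```

View pics/o6.png

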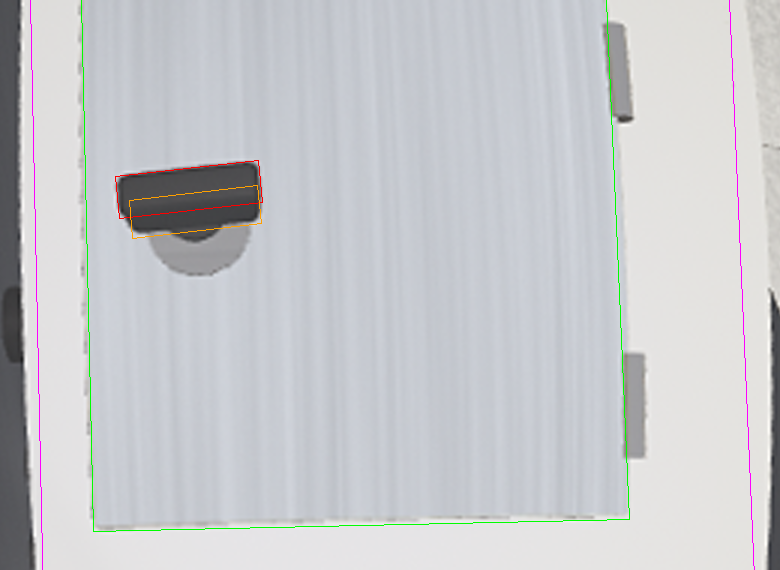

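The wing has not moved after more than 3 s free: it still lies on the 1.5 rad outline, the hatch is on its shut outline, and the gripper is clear. I'm handing in.

```bash
python3 -c "
from cell import *
print(sign_off())"
```

```text
the job is handed in; nothing more can be done
None
```

The hatch is shut and the stud is turned and appears locked. I handed the job in at about 21 s of the 58 s allowed; `sign_off` gave no verdict.

- **Hatch:** I pressed it shut with closed fingers near `press_left`, stopping when the force rose to about 20 N at z = 0.090. After that it matched its shut outline in the top and wrist views.
- **Push:** I gripped the wing with 12 N and pushed in about 0.5 mm at a time. The stud stopped at about 5 mm of push with 7 N in total, roughly 3.5 N of it beyond the spring.
- **Turn:** I backed off about 0.5 mm and turned it clockwise about 1.5 rad without noticeable resistance. I then let it rise slowly until the spring force disappeared, which I take as it seating in the notch, and let go.
- **Last checks:** More than 3 s after release the wing still lay at about 1.5 rad with no change between pictures. The other things on the bench looked unmoved in the scene and top views.

**Least certain:** how far the stud stays in. My only figure is about 1.1 mm, from where the tool stopped, and the pictures cannot resolve it. That is above the 0.6 mm needed but near the shallow end of the stated range. The wing staying put against its return spring supports that it is held.

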